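Fetch the tea tin from behind the canisters

ROBOT

A 6-joint arm with a two-finger parallel gripper is mounted at the origin on the work surface. World frame = base frame: x ahead of the robot, y to its left, z up, the work surface at z = 0. Lengths are in m, angles in rad, forces in N, time in s.
With the tool pointing down it reaches from about 0.25 to 0.725 m from the base axis. Payload 4 kg.
Tool frame: the origin (TCP) lies midway between the tips of the shut fingers; the grasp point (between the pads) lies 19 mm behind it; z points along the fingers, y is the line along which they close (so a half turn about z gives the same grasp; the last joint's range is limited). The gripper opens to 85 mm and grips with 20 to 120 N. Pads are 22 mm wide; open, the fingers measure 114 mm over their backs; the gripper's body (76 mm by 85 mm) begins 54 mm behind the grasp point. The pads swing forward as they close: fully open they stand 13 mm farther back than shut.
Start: joints at [1.185, 0.241, 0.005, 1.335, 0, 1.571], TCP at [0.188, 0.463, 0.231] pointing down, gripper open.
Joint ranges: [-2.72, 2.72], [-1.05, 1.87], [-1.09, 1.28], [-1.99, 2.15], [-1.42, 1.44], [-3.14, 3.14]. Speed limits (rad/s): [2.79, 2.79, 3.14, 3.14, 3.14, 3.14].

INTERFACE

Orientations are given as a unit quaternion [x, y, z, w].
In Python, from workcell import get_obs, camera, job_done, silhouettes gives the robot as it stands. The module is installed in compiled form; this text tells all that it offers.
- The arm moves only by the tool drive_tool, never from a script. Its argument "increments" is a list of rows, each a list of 3 entries, a list of its own where there are three numbers: the shift along the world's x, y, z in mm, then the turn, a rotation vector about the world's x, y, z in degrees, then the opening, from 0 (shut) to 1 (fully open). A call has 1 to 8 rows; each row shifts and turns the commanded pose from where the row before left it; what a row does not reach is not made up. A row lasts 1/12 s, in which the tool goes at most 41.7 mm and 7.16 degrees, less where a joint would pass 70% of its speed; a pose out of reach is approached as far as the arm can. A call is refused whole if a number of a shift passes 41.7 or a number of a turn 7.16, either way. A call with a gripper value outside its range is refused whole. The fingers move at their own pace and stop on an object; the grip force is fixed at half the most. Time passes only in rows, so rows that do not move let the fingers close. It gives the time, the measured TCP pose, the force, the opening and the grip force at its end, in the units of the state.
- get_obs(): the state, without advancing time (a new reading comes with each control period).
- camera(name): name is "scene" or "top" or "wrist"; returns a dict with "image" (420x560x3 uint8, red, green, blue), "K" (3x3 intrinsics, pixels), "view" (4x4, takes a point from world to camera coordinates). Camera axes: x right, y down, z forward; pixel columns grow to the right and rows downward; lengths in m; the calibration is good to about 2 mm. The wrist camera is an equidistant fisheye: a pixel r from the principal point sees the ray r / f radians off the axis. A picture is of the moment at which its call begins. There is no depth.
- job_done(): hands the job in; it is judged then, once.
Trained networks look in a picture, given as the dict that the camera call returned (one of the last four; its "shot" number tells which), for a name from the list of things; names that differ only in an ending like _2 or _b are one class to them, and where a whole thing is asked for, a point or a joint stands for the part that bears it (a point fixed in the world has none). Each returns a list of dicts, best first, with "conf" (0 to 1); they miss things now and then, are a little off and sometimes report something else, mostly with a low value. They report only what shows in the picture. A call takes as long as a camera call. They do not tell look-alikes from the thing itself.
- silhouettes(query, picture): "region" (420x560 bool, what is visible of it) and "bbox" ([left, top, right, bottom] in pixels, round what is visible of it).
The state is a dict: "clock": time; "joint_pos": joint angles; "joint_vel": joint speeds; "tau": joint torques, N m; "eef_pos": TCP position; "tool_rot": TCP orientation; "ft_force": force on the tool from outside, world axes, zero at the start; "ft_torque": the same for the moment, N m; "grip_width": finger opening in m; "grasp_force": force on a finger pad.
Only numpy, scipy, OpenCV 4.12 (cv2) and the standard library are available. Lean on these libraries where they do the work, as an engineer would, in place of code of your own. Each camera call takes 0.05 s, during which the arm holds its last target. There are 200 camera calls.

TASK

Move the red-lidded and the blue-lidded canister out of the way onto the metal baking tray, then bring the green tea tin from behind them to the black board and lay it flat in the middle, lengthways along the board. With the tin there, put each canister back upright in the middle of the coaster of its own colour. Set everything down without dropping it, knock nothing over, and leave the mug, the bowl and the soap bottle where they are.

Things in the scene. Friction and masses are not known exactly. Their poses are not given: they have to be found in the camera images.
- canister_red: Upright round white canister with a red lid and a red band, 62 mm in diameter (straight-sided) and 115 mm tall, about 0.3 kg. Origin: centre of its underside, z up along its axis; its yaw means nothing. Starts on the coaster of its own colour, 14 mm from the other one; its top is 74 mm above the tin's, so it can be gripped high, along the tin's x, with the fingers above the tin.
- canister_blue: Upright round white canister with a blue lid and a blue band, 62 mm in diameter (straight-sided) and 115 mm tall, about 0.3 kg. Origin: centre of its underside, z up along its axis; its yaw means nothing. Starts on the coaster of its own colour, 14 mm from the other one; its top is 74 mm above the tin's, so it can be gripped high, along the tin's x, with the fingers above the tin.
- tin: Closed flat tea tin, green with brass-coloured lid and pale label, 46 mm along x, 100 mm along y (too long to grip), 45 mm tall, 0.22 kg. Origin: centre of underside, z up. Starts on the same 10 mm thick wooden stand as the coasters, long side to the canisters and only 11 mm behind them, so no finger fits between. Behind it (+x) is free. The stand's side lips rise 16 mm above the counter.
- coaster_red: Fixed square red coaster, 74 x 74 mm and 4 mm thick, the place of the red canister. Origin: centre of its underside; its top face lies 4 mm higher. It lies on a fixed 10 mm thick wooden stand, 76 mm centre to centre beside the blue one along their y axis (either may be on either side), x pointing towards the tin.
- coaster_blue: Fixed square blue coaster, 74 x 74 mm and 4 mm thick, the place of the blue canister. Origin: centre of its underside; its top face lies 4 mm higher. It lies on a fixed 10 mm thick wooden stand, 76 mm centre to centre beside the red one along their y axis (either may be on either side), x pointing towards the tin.
- tray: Fixed silvery metal baking tray, the side area: 130 mm along its x, 210 mm along its y, floor 4 mm above its underside, rim 4 mm wide and 14 mm above its underside. Origin: centre of its underside, on the counter. Both canisters fit on its floor side by side along y, e.g. 50 mm either side of the middle.
- board: Fixed black rectangular serving board lying on the counter, 110 mm along its x, 170 mm along its y, 10 mm thick. Origin: centre of its underside; its top face lies 10 mm higher.
- mug: Bystander: orange mug, 76 mm across and 85 mm tall, with a handle. Origin: centre of its underside. Stands farther from the robot than the work.
- bowl: Bystander: blue bowl, 110 mm across and 50 mm tall. Origin: centre of its underside. Stands farther from the robot than the work.
- soap: Bystander: green pump bottle of dish soap with a pale label and white pump, 56 mm across and 143 mm tall. Origin: centre of its underside. Stands farther from the robot than the work.
Things that resemble listed ones, but are neither listed nor needed, are in the scene too. What is shaped like the canister_blue but purple or turquoise is not meant.

How it is judged:
On the way, in this order (a step that is already met when the one before it is completed fails the run):
1. both canisters stand upright on the floor of the baking tray (x of canister_red in the frame of tray between -0.04 and 0.04 m and y of canister_red in the frame of tray between -0.08 and 0.08 m and z of each of canister_red, canister_blue in the frame of tray below 0.01 m and angle between each of canister_red, canister_blue's own z axis and vertical below 0.1 rad and x of canister_blue in the frame of tray between -0.04 and 0.04 m and y of canister_blue in the frame of tray between -0.08 and 0.08 m), for 0.2 s.
2. the tin lies in the middle of the black board, lengthways, while both canisters stand on the tray (all of step 1 and horizontal distance between tin and board below 0.015 m and z of tin in the frame of board between 0.005 and 0.015 m and angle between the y axis of tin and the y axis of board, either way round below 0.2 rad and angle between tin's own z axis and vertical below 0.1 rad), for 0.2 s.
At the end, for the whole second after the job is handed in: Each canister stands upright, within 12 mm of the centre of the coaster of its own colour; the tin lies flat on the black board, within 15 mm of its centre and 0.2 rad of its long direction; all released and at rest (horizontal distance between canister_red and coaster_red below 0.012 m and z of canister_red in the frame of coaster_red between 0 and 0.009 m and angle between each of canister_red, canister_blue, tin's own z axis and vertical below 0.1 rad and horizontal distance between canister_blue and coaster_blue below 0.012 m and z of canister_blue in the frame of coaster_blue between 0 and 0.009 m and horizontal distance between tin and board below 0.015 m and z of tin in the frame of board between 0.005 and 0.015 m and angle between the y axis of tin and the y axis of board, either way round below 0.2 rad and linear speed of each of canister_red, canister_blue, tin below 0.02 m/s); the robot touches nothing.
It fails at once if the mug is moved by more than 20 mm (distance of mug from where it was at the start of the episode above 0.02 m).
It fails at once if the bowl is moved by more than 20 mm (distance of bowl from where it was at the start of the episode above 0.02 m).
It fails at once if the soap is moved by more than 20 mm (distance of soap from where it was at the start of the episode above 0.02 m).
It fails at once if a canister or the tin is knocked over (angle between any of canister_red, canister_blue, tin's own z axis and vertical above 0.6 rad).
It fails at once if a canister or the tin is dropped (moves faster than 0.5 m/s out of the fingers, a fall of about 13 mm) ((contact force between canister_red and the fingers below 0.1 N and linear speed of canister_red above 0.5 m/s) or (contact force between canister_blue and the fingers below 0.1 N and linear speed of canister_blue above 0.5 m/s) or (contact force between tin and the fingers below 0.1 N and linear speed of tin above 0.5 m/s)).
It also fails if it takes over 128 s, if anything falls off the work surface, if the arm or the gripper's body presses on something with over 40 N, if the wrist force passes 120 N, or if a joint passes its speed limit or range.

## Working session

There is one attempt and no reset: what is moved stays moved. The work goes in short steps, Python scripts to look and compute and a tool call to move; the robot and the scene stay as the last step left them, time stands still between calls to the robot, and variables do not carry over. Pictures are saved under pics/ and viewed, at most 14 in all, crops included, and the job is handed in when it is done.

Besides the shell and the picture viewer there is one more tool, called as name(argument=value, ...), one argument or row to a line, values as JSON. drive_tool: Moves the arm, as the interface text tells. Its arguments: {"type":"object","properties":{"increments":{"type":"array"}},"required":["increments"]}

```bash
mkdir -p pics
cat > h.py <<'E'
import numpy as np, cv2
from workcell import get_obs, camera, job_done, silhouettes
def pix(cam,p):
    v=cam["view"]@np.append(p,1); q=cam["K"]@v[:3]; return q[:2]/q[2]
def ray(cam,uv):
    d=np.linalg.inv(cam["K"])@np.array([uv[0],uv[1],1.]); R=cam["view"][:3,:3]; t=cam["view"][:3,3]
    return -R.T@t, R.T@d
def onz(cam,uv,z):
    o,d=ray(cam,uv); return o+d*(z-o[2])/d[2]
def save(cam,n,box=None,s=1):
    im=cam["image"][:,:,::-1]
    if box: im=im[box[1]:box[3],box[0]:box[2]]
    cv2.imwrite("pics/"+n,cv2.resize(im,None,fx=s,fy=s,interpolation=cv2.INTER_CUBIC))
E
python3 - <<'E'
from h import *
o=get_obs(); print(o["eef_pos"],o["tool_rot"],o["grip_width"],o["clock"])
for n in("top","scene"):
    c=camera(n); save(c,n+"0.png"); print(n,c["K"][0],c["K"][1],(-c["view"][:3,:3].T@c["view"][:3,3]).round(3))
    for q in "canister_red canister_blue tin coaster_red coaster_blue tray board mug bowl soap".split():
        for s in silhouettes(q,c)[:3]:
            m=s["region"]; cy,cx=np.nonzero(m); r=cv2.minAreaRect(np.c_[cx,cy].astype(np.float32))
            print(q,round(s["conf"],2),s["bbox"],m.sum(),"rect",np.round(r[0]),np.round(r[1]),round(r[2]), onz(c,r[0],0.).round(3)[:2])
E
```

```text
[0.18793958 0.46269001 0.23042739] [ 1.91712811e-01  9.81450556e-01 -9.86275053e-04 -1.76890380e-04] 0.0850762972432946 0.0
top [463.42897768   0.         278.99437256] [  0.         463.42897768 217.76105099] [ 0.326 -0.079  0.995]
canister_red 0.2 [181.0, 158.1, 268.6, 225.7] 3820 rect [225. 190.] [50. 79.] 74 [0.55  0.008]
canister_blue 0.9 [364.4, 283.0, 407.0, 316.7] 1182 rect [385. 298.] [31. 44.] 90 [ 0.32  -0.338]
canister_blue 0.87 [320.0, 303.7, 357.5, 336.1] 1064 rect [340. 322.] [33. 39.] 90 [ 0.271 -0.24 ]
canister_blue 0.73 [441.5, 173.5, 488.4, 217.0] 1422 rect [464. 194.] [30. 53.] 63 [ 0.551 -0.522]
tin 0.81 [325.2, 194.3, 376.1, 218.4] 1143 rect [351. 208.] [50. 25.] 6 [ 0.516 -0.268]
tin 0.54 [350.7, 218.9, 398.2, 253.9] 1125 rect [373. 238.] [31. 44.] 63 [ 0.45  -0.316]
coaster_red 0.71 [314.4, 216.4, 351.0, 256.8] 349 rect [331. 237.] [35. 35.] 5 [ 0.45  -0.224]
coaster_red 0.49 [123.8, 76.1, 168.8, 133.1] 1664 rect [145. 107.] [58. 37.] 53 [0.74  0.192]
coaster_blue 0.52 [348.6, 224.6, 383.6, 260.0] 269 rect [366. 241.] [35. 35.] 6 [ 0.443 -0.301]
tray 0.63 [40.
[... 1213 characters left out ...]
323.7, 237.8, 351.6, 287.5] 964 rect [338. 262.] [50. 25.] 90 [0.667 0.011]
coaster_blue 0.72 [208.5, 207.6, 247.3, 237.1] 846 rect [227. 223.] [23. 38.] 87 [ 0.479 -0.263]
tray 0.79 [362.1, 165.5, 447.3, 223.2] 2478 rect [406. 192.] [41. 74.] 64 [0.464 0.285]
tray 0.17 [285.7, 202.7, 360.9, 253.8] 2037 rect [325. 226.] [36. 63.] 65 [0.543 0.01 ]
board 0.94 [289.2, 200.9, 358.5, 251.1] 1914 rect [325. 225.] [35. 62.] 65 [0.542 0.009]
mug 0.59 [390.0, 231.0, 430.8, 283.2] 1347 rect [410. 258.] [46. 39.] 90 [0.692 0.198]
bowl 0.72 [231.8, 265.7, 278.5, 305.3] 1468 rect [254. 284.] [42. 42.] 27 [ 0.687 -0.216]
soap 0.56 [326.6, 238.8, 351.8, 287.9] 925 rect [339. 262.] [24. 51.] 9 [0.666 0.013]
```

View pics/top0.png

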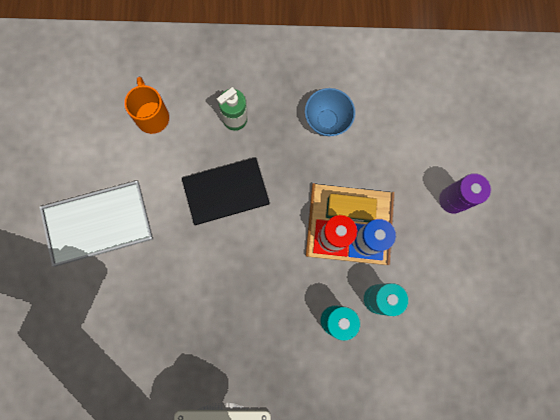

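Run:
```python
from h import *
a=camera("top"); b=camera("scene")
A=cv2.resize(a["image"][170:340,300:500],(800,600)[::1],interpolation=cv2.INTER_CUBIC)
import numpy as np
A=cv2.resize(a["image"][170:340,300:500],None,fx=2,fy=2,interpolation=cv2.INTER_CUBIC)
B=cv2.resize(b["image"][130:270,110:260],None,fx=2.4,fy=2.4,interpolation=cv2.INTER_CUBIC)
H=max(A.shape[0],B.shape[0]); im=np.zeros((H,A.shape[1]+B.shape[1],3),np.uint8)
im[:A.shape[0],:A.shape[1]]=A; im[:B.shape[0],A.shape[1]:]=B
cv2.imwrite("pics/crop1.png",im[:,:,::-1]); print(im.shape)
```

```text
(340, 760, 3)
```

View pics/crop1.png

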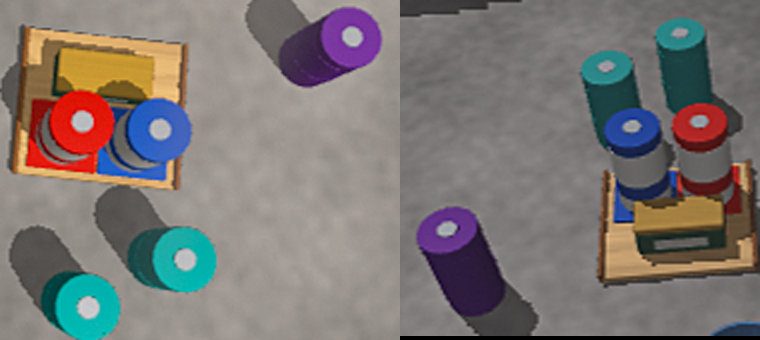

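The top view shows the red lid at (340,231) and the blue lid at (380,235), both with white bodies on their own coloured coasters. The green/brass tin is behind them at (352,207). The tray is at (96,222) and the board at (225,191). The purple canister (475,188) and the turquoise ones (392,299) and (343,323) are look-alikes, because only the blue-lidded one has a blue lid and band and stands on a coaster. The enlarged crop confirms this.

```bash
cat > m.py <<'E'
from h import *
def blob(m,near,rad=60):
    n,l,s,c=cv2.connectedComponentsWithStats(m.astype(np.uint8)); 
    k=[i for i in range(1,n) if s[i,4]>8 and np.hypot(*(c[i]-near))<rad]; k=max(k,key=lambda i:s[i,4]); return l==k
def rectw(cam,m,z):
    cs,_=cv2.findContours(m.astype(np.uint8),cv2.RETR_EXTERNAL,cv2.CHAIN_APPROX_NONE); c=max(cs,key=len)[:,0]
    w=np.array([onz(cam,p,z)[:2] for p in c]); r=cv2.minAreaRect((w*1000).astype(np.float32))
    b=cv2.boxPoints(r); e=b[1]-b[0]; f=b[2]-b[1]; L=e if np.hypot(*e)>np.hypot(*f) else f
    return np.round(r[0],1),np.round(r[1],1),"long axis deg",round(float(np.degrees(np.arctan2(L[1],L[0]))%180),1)
def hsv(c): return [x.astype(int) for x in cv2.split(cv2.cvtColor(c["image"],cv2.COLOR_RGB2HSV))]
E
python3 - <<'E'
from m import *
for n,P in (("top",dict(red=(341,231),blue=(380,235),tin=(352,207),board=(225,191),tray=(96,222))),("scene",dict(red=(235,180),blue=(206,183),tin=(227,216),board=(325,225),tray=(406,192)))):
    c=camera(n); h,s,v=hsv(c)
    for k in("red","blue"):
        # white spot on the lid
        x,y=P[k]; m=np.zeros(h.shape,bool); m[y-7:y+8,x-9:x+10]=True
        sp=blob(m&(s<60)&(v>150),P[k],12); cy,cx=np.nonzero(sp); p=(cx.mean(),cy.mean()); print(n,k,"spot",np.round(p,1),sp.sum(),(1000*onz(c,p,.129)).round(1)[:2])
        col=(s>120)&(v>60)&((h<8)|(h>172) if k=="red" else (h>105)&(h<125))
        mm=np.zeros(h.shape,bool); mm[y-25:y+26,x-25:x+26]=True
        co=blob(col&mm,P[k],25); print("   colour blob area",co.sum())
    t=(h>18)&(h<30)&(s>150)&(v<230); t=blob(t,P["tin"],20); print(n,"tin",t.sum(),rectw(c,t,.055))
    for q,z in(("board",.010),("tray",.014)):
        ss=[x for x in silhouettes(q,c)]; print(n,q,rectw(c,ss[0]["region"],z))
    if n=="top": print("board dark",rectw(c,blob(v<30,P["board"],20),.01))
E
```

```text
top red spot [340.7 230.2] 82 [ 447.5 -223.7]
   colour blob area 1127
top blue spot [379.6 234.3] 84 [ 440.6 -297.8]
   colour blob area 901
top tin 1021 (array([ 508.3, -260.6]), array([100.1,  46.4]), 'long axis deg', 84.4)
top board (array([548.5,   7.9]), array([111. , 170.4]), 'long axis deg', 106.4)
top tray (array([473.4, 278.5]), array([135.2, 215.6]), 'long axis deg', 107.1)Traceback (most recent call last):
  File "<stdin>", line 14, in <module>
  File "m.py", line 4, in blob
    k=[i for i in range(1,n) if s[i,4]>8 and np.hypot(*(c[i]-near))<rad]; k=max(k,key=lambda i:s[i,4]); return l==k
                                                                            ~~~^^^^^^^^^^^^^^^^^^^^^^^
ValueError: max() iterable argument is empty
```

Camera fits: red at (447,-224) mm, blue at (441,-298), tin at (508,-261) with its long axis at 84°, board at (548,8) at 106° and tray at (473,278) at 107°. Next I move above red.

drive_tool(
  increments=[
    [[11, -28.5, 0], [0, 0, -3], 1],
    [[11, -28.5, 0], [0, 0, -3], 1],
    [[11, -28.5, 0], [0, 0, -3], 1],
    [[11, -28.5, 0], [0, 0, -3], 1],
    [[11, -28.5, 0], [0, 0, -3], 1],
    [[11, -28.5, 0], [0, 0, -3], 1],
    [[11, -28.5, 0], [0, 0, -3], 1],
    [[11, -28.5, 0], [0, 0, -3], 1],
  ],
)

```text
clock: 2.02
eef_pos: [0.2764, 0.2339, 0.2315]
tool_rot: [0.393, 0.92, 0.0, 0.0]
ft_force: [0.2, -0.2, 0.4]
grip_width: 0.0851
grasp_force: 0.0
```

drive_tool(
  increments=[
    [[11, -28.5, 0], [0, 0, -3], 1],
    [[11, -28.5, 0], [0, 0, -3], 1],
    [[11, -28.5, 0], [0, 0, -3], 1],
    [[11, -28.5, 0], [0, 0, -3], 1],
    [[11, -28.5, 0], [0, 0, -3], 1],
    [[11, -28.5, 0], [0, 0, -3], 1],
    [[11, -28.5, 0], [0, 0, -3], 1],
    [[11, -28.5, 0], [0, 0, -3], 1],
  ],
)

```text
clock: 2.68
eef_pos: [0.3645, 0.0057, 0.2316]
tool_rot: [0.575, 0.818, 0.0, 0.0]
ft_force: [0.5, -0.1, 0.7]
grip_width: 0.0853
grasp_force: 0.0
```

drive_tool(
  increments=[
    [[11, -28.5, 0], [0, 0, -3], 1],
    [[11, -28.5, 0], [0, 0, -3], 1],
    [[11, -28.5, 0], [0, 0, -3], 1],
    [[11, -28.5, 0], [0, 0, -3], 1],
    [[11, -28.5, 0], [0, 0, -3], 1],
    [[11, -28.5, 0], [0, 0, -3], 1],
    [[8, -28.5, 0], [0, 0, -3], 1],
    [[0, 0, 0], [0, 0, 0], 1],
  ],
)

```text
clock: 3.35
eef_pos: [0.4396, -0.1966, 0.2309]
tool_rot: [0.716, 0.698, -0.0, 0.001]
ft_force: [0.4, 0.6, -0.3]
grip_width: 0.0857
grasp_force: 0.0
```

```bash
cat >> m.py <<'E'
from scipy.spatial.transform import Rotation as R_
def st():
    o=get_obs(); y=R_.from_quat(o["tool_rot"]).as_matrix(); a=np.degrees(np.arctan2(y[1,1],y[0,1]))
    print("tcp",(1000*o["eef_pos"]).round(1),"toolY deg",round((a+90)%180-90,1),"tilt",np.round(np.degrees(np.arccos(-y[2,2])),1),"w",round(o["grip_width"]*1000,1),"t",round(o["clock"],2),"q6",o["joint_pos"][5].round(2),"F",o["ft_force"].round(1),"g",round(o["grasp_force"],1))
def wpx(c,p):
    v=(c["view"]@np.append(p,1))[:3]; th=np.arctan2(np.hypot(v[0],v[1]),v[2]); d=v[:2]/np.hypot(v[0],v[1])
    return c["K"][:2,2]+c["K"][0,0]*th*d
def wz(c,uv,z):
    e=(np.array(uv)-c["K"][:2,2])/c["K"][0,0]; th=np.hypot(*e); d=np.r_[e/max(th,1e-9)*np.sin(th),np.cos(th)]
    R=c["view"][:3,:3]; o=-R.T@c["view"][:3,3]; d=R.T@d; return o+d*(z-o[2])/d[2]
E
python3 - <<'E'
from m import *
st(); c=camera("wrist"); save(c,"w1.png"); print(c["K"])
for p in((.4475,-.2237,.129),(.4406,-.2978,.129)): print(wpx(c,p))
E
```

```text
tcp [ 439.6 -196.6  230.9] toolY deg -1.5 tilt 0.2 w 85.7 t 3.35 q6 1.18 F [ 0.4  0.6 -0.3] g 0.0
[[325.1922621    0.         272.25505077]
 [  0.         325.1922621  209.07934193]
 [  0.           0.           1.        ]]
[280.70367475 239.58307883]
[274.31626179 312.63256359]
```

View pics/w1.png

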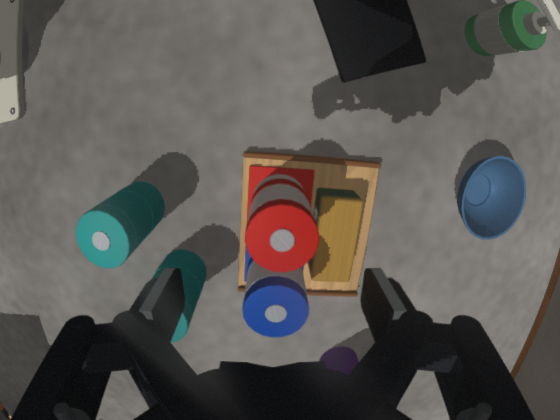

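The wrist view has the red spot at (282,240) and the blue at (275,313), within 1.3 px of prediction. The turquoise pair sits on the far side at (101,241). Now I align, descend and grip red.

drive_tool(
  increments=[
    [[4, -13.5, 0], [0, 0, -2], 1],
    [[4.5, -13.5, 0], [0, 0, -2], 1],
    [[0, 0, -30], [0, 0, 0], 1],
    [[0, 0, -35], [0, 0, 0], 1],
    [[0, 0, -35], [0, 0, 0], 1],
    [[0, 0, -30], [0, 0, 0], 1],
    [[0, 0, -20], [0, 0, 0], 1],
    [[0, 0, 0], [0, 0, 0], 1],
  ],
)

```text
clock: 4.07
eef_pos: [0.4431, -0.2169, 0.0771]
tool_rot: [0.738, 0.675, -0.002, -0.004]
ft_force: [-1.0, 0.4, -0.3]
grip_width: 0.0855
grasp_force: 0.0
```

```bash
python3 -c "
from m import *
st(); c=camera('wrist'); save(c,'w2.png')"
```

```text
tcp [ 443.1 -216.9   77.1] toolY deg -5.1 tilt 0.5 w 85.5 t 4.07 q6 1.2 F [-1.   0.4 -0.3] g 0.0
```

View pics/w2.png

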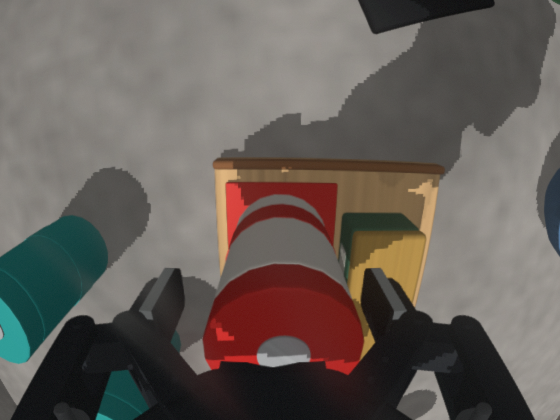

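The gripper straddles red, with the pads at columns 165 and 385 and the lid spanning 205–362. It is about 4 mm and 7 mm short, so I correct that, close and lift.

drive_tool(
  increments=[
    [[4, -6.5, -4], [0, 0, 0], 1],
    [[0, 0, 0], [0, 0, 0], 0.9],
    [[0, 0, 0], [0, 0, 0], 0.7],
    [[0, 0, 0], [0, 0, 0], 0.6],
    [[0, 0, 0], [0, 0, 0], 0.5],
    [[0, 0, 0], [0, 0, 0], 0.4],
    [[0, 0, 0], [0, 0, 0], 0.4],
    [[0, 0, 0], [0, 0, 0], 0.4],
  ],
)

```text
clock: 4.78
eef_pos: [0.451, -0.2264, 0.0792]
tool_rot: [0.738, 0.675, -0.0, 0.001]
ft_force: [-2.9, -0.9, 5.5]
grip_width: 0.0612
grasp_force: 62.6
```

```bash
python3 -c "
from m import *
st()"
```

```text
tcp [ 451.  -226.4   79.2] toolY deg -5.1 tilt 0.1 w 61.2 t 4.78 q6 1.2 F [-2.9 -0.9  5.5] g 62.6
```

drive_tool(
  increments=[
    [[0, 0, 5], [0, 0, 0], 0.4],
    [[0, 0, 15], [0, 0, 0], 0.4],
    [[0, 0, 25], [0, 0, 0], 0.4],
    [[0, 0, 30], [0, 0, 0], 0.4],
    [[0, 5, 25], [0, 0, 0], 0.4],
    [[0, 12, 0], [0, 0, 0], 0.4],
    [[0, 20, 0], [0, 0, 0], 0.4],
    [[0, 28, 0], [0, 0, 0], 0.4],
  ],
)

```text
clock: 5.45
eef_pos: [0.4509, -0.1609, 0.1774]
tool_rot: [0.739, 0.674, 0.0, 0.001]
ft_force: [1.0, -0.2, -3.0]
grip_width: 0.0617
grasp_force: 64.8
```

drive_tool(
  increments=[
    [[0, 30, 0], [0, 0, 0], 0.4],
    [[0, 30, 0], [0, 0, 0], 0.4],
    [[0, 30, 0], [0, 0, 0], 0.4],
    [[0, 30, 0], [0, 0, 0], 0.4],
    [[0, 30, 0], [0, 0, 0], 0.4],
    [[0, 30, 0], [0, 0, 0], 0.4],
    [[0, 30, 0], [0, 0, 0], 0.4],
    [[0, 30, 0], [0, 0, 0], 0.4],
  ],
)

```text
clock: 6.12
eef_pos: [0.4496, 0.0811, 0.1766]
tool_rot: [0.738, 0.675, -0.0, -0.0]
ft_force: [0.4, -0.6, -2.4]
grip_width: 0.0611
grasp_force: 64.8
```

drive_tool(
  increments=[
    [[0, 30, 0], [0, 0, 0], 0.4],
    [[0, 30, 0], [0, 0, 0], 0.4],
    [[0, 30, 0], [0, 0, 0], 0.4],
    [[0, 30, 0], [0, 0, 0], 0.4],
    [[0, 30, 0], [0, 0, 0], 0.4],
    [[0, 30, 0], [0, 0, 0], 0.4],
    [[0, 20, 0], [0, 0, 0], 0.4],
    [[0, 0, 0], [0, 0, 0], 0.4],
  ],
)

```text
clock: 6.78
eef_pos: [0.4497, 0.2835, 0.1762]
tool_rot: [0.736, 0.677, 0.0, -0.001]
ft_force: [1.0, -0.1, -2.2]
grip_width: 0.0613
grasp_force: 64.7
```

```bash
python3 -c "
from m import *
st(); c=camera('wrist'); save(c,'w3.png')
a=camera('top')
for q in('tray',):
  for s in silhouettes(q,a)[:1]: print(rectw(a,s['region'],.014))"
```

```text
tcp [449.7 283.5 176.2] toolY deg -4.8 tilt 0.1 w 61.3 t 6.78 q6 2.22 F [ 1.  -0.1 -2.2] g 64.7
(array([473.9, 278.4]), array([136.3, 214.9]), 'long axis deg', 107.2)
```

View pics/w3.png

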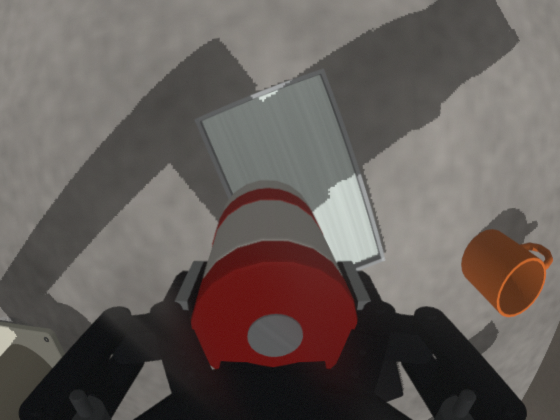

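Red is held upright with its lid spot at (275,335), and the tray is ahead with corners around (262,90) and (380,260). I move over the far slot and lower.

drive_tool(
  increments=[
    [[5, 20, 0], [0, 0, 0], 0.4],
    [[4, 19, -10], [0, 0, 0], 0.4],
    [[0, 0, -25], [0, 0, 0], 0.4],
    [[0, 0, -25], [0, 0, 0], 0.4],
    [[0, 0, -20], [0, 0, 0], 0.4],
    [[0, 0, -15], [0, 0, 0], 0.4],
    [[0, 0, 0], [0, 0, 0], 0.4],
    [[0, 0, 0], [0, 0, 0], 0.4],
  ],
)

```text
clock: 7.6
eef_pos: [0.459, 0.3166, 0.0815]
tool_rot: [0.738, 0.674, -0.002, -0.0]
ft_force: [-0.3, 0.2, -3.0]
grip_width: 0.0612
grasp_force: 64.9
```

drive_tool(
  increments=[
    [[0, 8, -4], [0, 0, 0], 0.4],
    [[0, 0, -4], [0, 0, 0], 0.4],
    [[0, 0, -3], [0, 0, 0], 0.4],
    [[0, 0, 0], [0, 0, 0], 0.4],
    [[0, 0, 0], [0, 0, 0], 0.4],
  ],
)

```text
clock: 8.02
eef_pos: [0.4596, 0.3263, 0.0715]
tool_rot: [0.738, 0.675, 0.0, 0.0]
ft_force: [-0.5, -0.5, -2.0]
grip_width: 0.061
grasp_force: 64.9
```

drive_tool(
  increments=[
    [[0, 0, -1], [0, 0, 0], 0.4],
    [[0, 0, -1], [0, 0, 0], 0.4],
    [[0, 0, -1], [0, 0, 0], 0.4],
    [[0, 0, 0], [0, 0, 0], 0.4],
  ],
)

```text
clock: 8.35
eef_pos: [0.4598, 0.3266, 0.0692]
tool_rot: [0.738, 0.675, 0.001, -0.0]
ft_force: [-1.4, -0.7, 2.8]
grip_width: 0.0612
grasp_force: 65.1
```

Contact made (force jumped from -2 to +2.8 N). I release, rise and go to blue.

drive_tool(
  increments=[
    [[0, 0, 0], [0, 0, 0], 0.6],
    [[0, 0, 0], [0, 0, 0], 0.8],
    [[0, 0, 0], [0, 0, 0], 1],
    [[0, 0, 0], [0, 0, 0], 1],
    [[0, 0, 0], [0, 0, 0], 1],
    [[0, 0, 15], [0, 0, 0], 1],
    [[0, 0, 40], [0, 0, 0], 1],
    [[0, 0, 40], [0, 0, 0], 1],
  ],
)

```text
clock: 9.02
eef_pos: [0.4582, 0.3251, 0.1621]
tool_rot: [0.738, 0.675, -0.003, -0.0]
ft_force: [0.3, 0.5, -0.2]
grip_width: 0.0858
grasp_force: 0.0
```

drive_tool(
  increments=[
    [[0, 0, 30], [0, 0, 0], 1],
    [[-1, -20, 0], [0, 0, 0], 1],
    [[-1, -32, 0], [0, 0, 0], 1],
    [[-1, -32, 0], [0, 0, 0], 1],
    [[-1, -32, 0], [0, 0, 0], 1],
    [[-1, -32, 0], [0, 0, 0], 1],
    [[-1, -32, 0], [0, 0, 0], 1],
    [[-1, -32, 0], [0, 0, 0], 1],
  ],
)

```text
clock: 9.68
eef_pos: [0.4525, 0.1128, 0.1934]
tool_rot: [0.738, 0.675, 0.0, 0.0]
ft_force: [0.6, -0.3, 0.4]
grip_width: 0.0852
grasp_force: 0.0
```

drive_tool(
  increments=[
    [[-1, -32, 0], [0, 0, 0], 1],
    [[-1, -32, 0], [0, 0, 0], 1],
    [[-1, -32, 0], [0, 0, 0], 1],
    [[-1, -32, 0], [0, 0, 0], 1],
    [[-1, -32, 0], [0, 0, 0], 1],
    [[-1, -32, 0], [0, 0, 0], 1],
    [[-1, -32, 0], [0, 0, 0], 1],
    [[-1, -32, 0], [0, 0, 0], 1],
  ],
)

```text
clock: 10.35
eef_pos: [0.4444, -0.1434, 0.1935]
tool_rot: [0.738, 0.675, 0.0, 0.0]
ft_force: [0.8, 0.4, 0.1]
grip_width: 0.0852
grasp_force: 0.0
```

drive_tool(
  increments=[
    [[0, -32, 0], [0, 0, 0], 1],
    [[0, -32, 0], [0, 0, 0], 1],
    [[0, -32, 0], [0, 0, 0], 1],
    [[0, -30, 0], [0, 0, 0], 1],
    [[0, 0, 0], [0, 0, 0], 1],
    [[0, 0, 0], [0, 0, 0], 1],
  ],
)

```text
clock: 10.85
eef_pos: [0.4443, -0.2691, 0.1929]
tool_rot: [0.739, 0.674, 0.0, -0.0]
ft_force: [0.1, 1.4, -0.6]
grip_width: 0.0854
grasp_force: 0.0
```

```bash
cat >> m.py <<'E'
def spotw(c,pred,z,w=14):
    h,s,v=hsv(c); u=wpx(c,pred); m=np.zeros(h.shape,bool); x,y=np.round(u).astype(int); m[max(y-w,0):y+w+1,x-w:x+w+1]=True
    b=blob(m&(s<60)&(v>90),u,w); cy,cx=np.nonzero(b); p=(cx.mean(),cy.mean()); print("pred",u.round(1),"seen",np.round(p,1),b.sum(),(1000*wz(c,p,z)).round(1))
E
python3 - <<'E'
from m import *
st(); c=camera("wrist"); spotw(c,(.4406,-.2978,.129),.129); save(c,"w4.png")
a=camera("top"); h,s,v=hsv(a)
t=(h>18)&(h<30)&(s>150)&(v<230); print("tin",rectw(a,blob(t,(352,207),20),.055))
ex=pix(a,(.46,.326,.119)); print("red exp px",ex)
m=np.zeros(h.shape,bool); x,y=np.round(ex).astype(int); m[y-9:y+10,x-9:x+10]=True
b=blob(m&(s<60)&(v>120),ex,12); cy,cx=np.nonzero(b); print((1000*onz(a,(cx.mean(),cy.mean()),.119)).round(1))
# coaster red now
cr=(s>120)&((h<8)|(h>172)); b=blob(cr,pix(a,(.45,-.224,.014)),25); print("coaster red",rectw(a,b,.014))
E
```

```text
tcp [ 444.3 -269.1  192.9] toolY deg -5.3 tilt 0.0 w 85.4 t 10.85 q6 1.12 F [ 0.1  1.4 -0.6] g 0.0
pred [268.8 263.9] seen [270.1 264.2] 539 [ 441.5 -298.1  129. ]
tin (array([ 508.5, -253.9]), array([86.3, 47.3]), 'long axis deg', 84.4)
red exp px [ 49.10945798 220.54147206]
[455.7 330.3 119. ]
coaster red (array([ 447.8, -223.3]), array([75.2, 73.4]), 'long axis deg', 84.4)
```

drive_tool(
  increments=[
    [[0, -15, 0], [0, 0, 0], 1],
    [[0, -15, 0], [0, 0, 0], 1],
    [[0, 0, -25], [0, 0, 0], 1],
    [[0, 0, -30], [0, 0, 0], 1],
    [[0, 0, -30], [0, 0, 0], 1],
    [[0, 0, -25], [0, 0, 0], 1],
    [[0, 0, 0], [0, 0, 0], 1],
    [[0, 0, 0], [0, 0, 0], 1],
  ],
)

```text
clock: 11.62
eef_pos: [0.4438, -0.2974, 0.0824]
tool_rot: [0.738, 0.675, -0.0, -0.002]
ft_force: [0.1, -0.4, 0.9]
grip_width: 0.0858
grasp_force: 0.0
```

drive_tool(
  increments=[
    [[0.5, -2, -4], [0, 0, 0], 1],
    [[0, 0, 0], [0, 0, 0], 0.9],
    [[0, 0, 0], [0, 0, 0], 0.7],
    [[0, 0, 0], [0, 0, 0], 0.6],
    [[0, 0, 0], [0, 0, 0], 0.5],
    [[0, 0, 0], [0, 0, 0], 0.4],
    [[0, 0, 0], [0, 0, 0], 0.4],
    [[0, 0, 0], [0, 0, 0], 0.4],
  ],
)

```text
clock: 12.28
eef_pos: [0.4452, -0.3005, 0.0812]
tool_rot: [0.738, 0.675, -0.0, 0.001]
ft_force: [-3.1, -0.8, 4.7]
grip_width: 0.0617
grasp_force: 62.3
```

drive_tool(
  increments=[
    [[0, 0, 5], [0, 0, 0], 0.4],
    [[0, 0, 15], [0, 0, 0], 0.4],
    [[0, 0, 25], [0, 0, 0], 0.4],
    [[0, 0, 30], [0, 0, 0], 0.4],
    [[0, 5, 25], [0, 0, 0], 0.4],
    [[0, 12, 0], [0, 0, 0], 0.4],
    [[0, 20, 0], [0, 0, 0], 0.4],
    [[0, 28, 0], [0, 0, 0], 0.4],
  ],
)

```text
clock: 12.95
eef_pos: [0.4454, -0.235, 0.1794]
tool_rot: [0.739, 0.674, 0.0, 0.001]
ft_force: [0.9, -0.1, -2.8]
grip_width: 0.0615
grasp_force: 64.2
```

drive_tool(
  increments=[
    [[3, 30, 0], [0, 0, 0], 0.4],
    [[3, 30, 0], [0, 0, 0], 0.4],
    [[3, 30, 0], [0, 0, 0], 0.4],
    [[3, 30, 0], [0, 0, 0], 0.4],
    [[3, 30, 0], [0, 0, 0], 0.4],
    [[3, 30, 0], [0, 0, 0], 0.4],
    [[3, 30, 0], [0, 0, 0], 0.4],
    [[3, 30, 0], [0, 0, 0], 0.4],
  ],
)

```text
clock: 13.62
eef_pos: [0.4683, 0.0073, 0.1787]
tool_rot: [0.738, 0.675, -0.0, -0.0]
ft_force: [0.8, -0.1, -1.7]
grip_width: 0.0617
grasp_force: 64.2
```

drive_tool(
  increments=[
    [[3, 30, 0], [0, 0, 0], 0.4],
    [[3, 30, 0], [0, 0, 0], 0.4],
    [[3, 30, 0], [0, 0, 0], 0.4],
    [[3, 30, 0], [0, 0, 0], 0.4],
    [[3, 30, 0], [0, 0, 0], 0.4],
    [[3, 30, 0], [0, 0, 0], 0.4],
    [[3, 25, 0], [0, 0, 0], 0.4],
    [[0, 0, 0], [0, 0, 0], 0.4],
  ],
)

```text
clock: 14.28
eef_pos: [0.4898, 0.2152, 0.1784]
tool_rot: [0.736, 0.677, 0.001, -0.001]
ft_force: [0.7, -0.8, -2.0]
grip_width: 0.0614
grasp_force: 64.3
```

drive_tool(
  increments=[
    [[0, 0, -20], [0, 0, 0], 0.4],
    [[0, 0, -30], [0, 0, 0], 0.4],
    [[0, 0, -25], [0, 0, 0], 0.4],
    [[0, 0, -10], [0, 0, 0], 0.4],
    [[0, 0, 0], [0, 0, 0], 0.4],
    [[0, 0, 0], [0, 0, 0], 0.4],
  ],
)

```text
clock: 14.78
eef_pos: [0.4897, 0.21, 0.0942]
tool_rot: [0.738, 0.675, -0.001, -0.0]
ft_force: [0.7, 0.1, -2.7]
grip_width: 0.0615
grasp_force: 64.6
```

drive_tool(
  increments=[
    [[2, 10, 0], [0, 0, 0], 0.4],
    [[0, 8, -5], [0, 0, 0], 0.4],
    [[0, 0, -8], [0, 0, 0], 0.4],
    [[0, 0, -5], [0, 0, 0], 0.4],
    [[0, 0, -2], [0, 0, 0], 0.4],
    [[0, 0, 0], [0, 0, 0], 0.4],
    [[0, 0, 0], [0, 0, 0], 0.4],
  ],
)

```text
clock: 15.37
eef_pos: [0.4918, 0.228, 0.074]
tool_rot: [0.738, 0.675, -0.0, -0.0]
ft_force: [-0.8, -0.5, -1.7]
grip_width: 0.0616
grasp_force: 64.5
```

drive_tool(
  increments=[
    [[0, 0, -1], [0, 0, 0], 0.4],
    [[0, 0, -1], [0, 0, 0], 0.4],
    [[0, 0, 0], [0, 0, 0], 0.4],
  ],
)

```text
clock: 15.62
eef_pos: [0.4922, 0.2281, 0.0723]
tool_rot: [0.738, 0.675, 0.0, 0.0]
ft_force: [-1.0, -0.0, -2.6]
grip_width: 0.0615
grasp_force: 64.5
```

drive_tool(
  increments=[
    [[0, 0, -1], [0, 0, 0], 0.4],
    [[0, 0, -0.7], [0, 0, 0], 0.4],
    [[0, 0, 0], [0, 0, 0], 0.4],
  ],
)

```text
clock: 15.87
eef_pos: [0.4924, 0.2285, 0.0713]
tool_rot: [0.738, 0.675, 0.0, 0.0]
ft_force: [-0.9, 0.4, 2.7]
grip_width: 0.0615
grasp_force: 64.8
```

drive_tool(
  increments=[
    [[0, 0, 0], [0, 0, 0], 0.6],
    [[0, 0, 0], [0, 0, 0], 0.8],
    [[0, 0, 0], [0, 0, 0], 1],
    [[0, 0, 0], [0, 0, 0], 1],
    [[0, 0, 0], [0, 0, 0], 1],
    [[0, 0, 15], [0, 0, 0], 1],
    [[0, 0, 40], [0, 0, 0], 1],
    [[0, 0, 40], [0, 0, 0], 1],
  ],
)

```text
clock: 16.53
eef_pos: [0.4905, 0.2274, 0.1646]
tool_rot: [0.738, 0.675, -0.003, -0.001]
ft_force: [1.9, 0.3, -0.3]
grip_width: 0.0851
grasp_force: 0.0
```

drive_tool(
  increments=[
    [[0, 0, 30], [0, 0, 0], 1],
    [[1, -20, 0], [0, 0, 0], 1],
    [[1, -30, 0], [0, 0, 0], 1],
    [[1, -30, 0], [0, 0, 0], 1],
    [[1, -30, 0], [0, 0, 0], 1],
    [[1, -30, 0], [0, 0, 0], 1],
    [[1, -30, 0], [0, 0, 0], 1],
    [[1, -30, 0], [0, 0, 0], 1],
  ],
)

```text
clock: 17.2
eef_pos: [0.4991, 0.0268, 0.1957]
tool_rot: [0.738, 0.675, 0.0, 0.0]
ft_force: [0.2, -0.7, -0.6]
grip_width: 0.0855
grasp_force: 0.0
```

drive_tool(
  increments=[
    [[1, -30, 0], [0, 0, 0], 1],
    [[1, -30, 0], [0, 0, 0], 1],
    [[1, -30, 0], [0, 0, 0], 1],
    [[1, -30, 0], [0, 0, 0], 1],
    [[1, -30, 0], [0, 0, 0], 1],
    [[1, -30, 0], [0, 0, 0], 1],
    [[1, -20, 0], [0, 0, 0], 1],
    [[0, 0, 0], [0, 0, 0], 1],
  ],
)

```text
clock: 17.87
eef_pos: [0.5063, -0.1756, 0.1954]
tool_rot: [0.74, 0.673, -0.0, 0.001]
ft_force: [0.0, 0.4, -0.3]
grip_width: 0.0856
grasp_force: 0.0
```

```bash
cat >> m.py <<'E'
def top():
    a=camera("top"); h,s,v=hsv(a)
    for k,p in(("red",(.456,.330,.119)),("blue",(.488,.231,.119)),("redC",(.4478,-.2233,.129)),("blueC",(.441,-.298,.129))):
        ex=pix(a,p); m=np.zeros(h.shape,bool); x,y=np.round(ex).astype(int); m[y-9:y+10,x-9:x+10]=True
        try: b=blob(m&(s<70)&(v>100),ex,9); cy,cx=np.nonzero(b); print(k,b.sum(),(1000*onz(a,(cx.mean(),cy.mean()),p[2])).round(1))
        except ValueError: print(k,"none")
    t=(h>18)&(h<30)&(s>150)&(v<230)
    for n,p in(("tin start",(.508,-.26,.055)),("tin board",(.5485,.008,.055))):
        try: b=blob(t,pix(a,p),20); print(n,b.sum(),rectw(a,b,.055))
        except ValueError: print(n,"none")
    cs=[("coaster red",(s>120)&((h<8)|(h>172)),(.4478,-.2233,.014)),("coaster blue",(s>120)&(v>60)&(h>105)&(h<125),(.441,-.298,.014))]
    for n,m,p in cs:
        try: b=blob(m,pix(a,p),20); print(n,b.sum(),rectw(a,b,.014))
        except ValueError: print(n,"none")
    return a
E
python3 - <<'E'
from m import *
st(); a=top(); c=camera("wrist"); H=np.zeros((420,800,3),np.uint8)
im=np.hstack([cv2.resize(a["image"],(400,300)),cv2.resize(c["image"],(400,300))]); cv2.imwrite("pics/p5.png",im[:,:,::-1])
h,s,v=hsv(c); t=(h>18)&(h<30)&(s>150)&(v<230); u=wpx(c,(.508,-.261,.055)); b=blob(t,u,40); cs,_=cv2.findContours(b.astype(np.uint8),0,1); k=max(cs,key=len)[:,0]
w=np.array([wz(c,p,.055)[:2]*1000 for p in k],np.float32); print(u,cv2.minAreaRect(w))
E
```

```text
tcp [ 506.3 -175.6  195.4] toolY deg -5.4 tilt 0.1 w 85.6 t 17.87 q6 1.33 F [ 0.   0.4 -0.3] g 0.0
red 88 [455.7 330.7 119. ]
blue 79 [487.7 232.1 119. ]
redC 361 [ 447.9 -222.4  129. ]
blueC 361 [ 441.3 -298.6  129. ]
tin start none
tin board none
coaster red none
coaster blue none
[280.69248355 279.04895715] ((496.70440673828125, -220.04283142089844), (6.459705829620361, 2.162003993988037), 55.96415710449219)
```

View pics/p5.png

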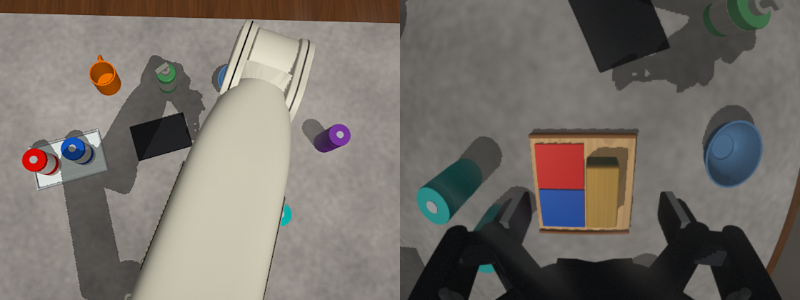

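Both canisters stand on the tray, at image positions (456,331) and (488,232) mm. The stand in front holds the tin beside the empty red and blue coasters. Now the tin.

drive_tool(
  increments=[
    [[2, -28, 0], [0, 0, 0], 1],
    [[2, -28, 0], [0, 0, 0], 1],
    [[2, -24, -10], [0, 0, 0], 1],
    [[0, 0, -30], [0, 0, 0], 1],
    [[0, 0, -30], [0, 0, 0], 1],
    [[0, 0, -30], [0, 0, 0], 1],
    [[0, 0, 0], [0, 0, 0], 1],
    [[0, 0, 0], [0, 0, 0], 1],
  ],
)

```text
clock: 18.63
eef_pos: [0.5109, -0.2498, 0.0943]
tool_rot: [0.737, 0.676, -0.001, -0.002]
ft_force: [0.0, -0.5, 1.2]
grip_width: 0.0853
grasp_force: 0.0
```

```bash
python3 -c "
from m import *
st(); c=camera('wrist'); save(c,'w6.png')
for p in((.485,-.21,.055),(.531,-.21,.055)): print(wpx(c,p))"
```

```text
tcp [ 510.9 -249.8   94.3] toolY deg -5.0 tilt 0.3 w 85.3 t 18.63 q6 1.2 F [ 0.  -0.5  1.2] g 0.0
[219.79289159 181.63521857]
[299.0170333  174.74683368]
```

View pics/w6.png

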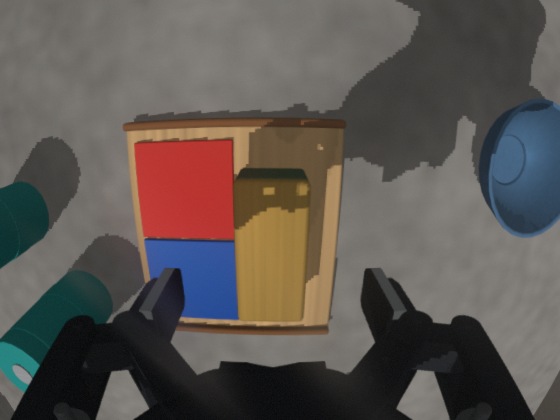

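The tin (columns 235–308) is centred between the pads (165 and 385). I go down and grip it.

drive_tool(
  increments=[
    [[1, -11, 0], [0, 0, 0], 1],
    [[0, 0, -25], [0, 0, 0], 1],
    [[0, 0, -25], [0, 0, 0], 1],
    [[0, 0, -14], [0, 0, 0], 1],
    [[0, 0, 0], [0, 0, 0], 1],
    [[0, 0, 0], [0, 0, 0], 1],
  ],
)

```text
clock: 19.18
eef_pos: [0.5141, -0.2636, 0.033]
tool_rot: [0.738, 0.675, 0.0, 0.001]
ft_force: [1.1, 0.7, 0.2]
grip_width: 0.0853
grasp_force: 0.0
```

drive_tool(
  increments=[
    [[0, 0, 0], [0, 0, 0], 0.8],
    [[0, 0, 0], [0, 0, 0], 0.6],
    [[0, 0, 0], [0, 0, 0], 0.5],
    [[0, 0, 0], [0, 0, 0], 0.4],
    [[0, 0, 0], [0, 0, 0], 0.3],
    [[0, 0, 0], [0, 0, 0], 0.25],
    [[0, 0, 0], [0, 0, 0], 0.25],
    [[0, 0, 0], [0, 0, 0], 0.25],
  ],
)

```text
clock: 19.85
eef_pos: [0.5138, -0.2633, 0.0334]
tool_rot: [0.738, 0.675, 0.0, 0.001]
ft_force: [-1.6, 0.2, 5.8]
grip_width: 0.0443
grasp_force: 64.5
```

drive_tool(
  increments=[
    [[0, 0, 5], [0, 0, 0], 0.25],
    [[0, 0, 15], [0, 0, 0], 0.25],
    [[0, 0, 20], [0, 0, 0], 0.25],
    [[0, 0, 15], [0, 0, 0], 0.25],
    [[3, 10, 0], [0, 0, 2], 0.25],
    [[3, 18, 0], [0, 0, 2], 0.25],
    [[3, 24, 0], [0, 0, 2], 0.25],
    [[3, 28, 0], [0, 0, 2], 0.25],
  ],
)

```text
clock: 20.52
eef_pos: [0.5248, -0.1819, 0.0856]
tool_rot: [0.688, 0.725, -0.0, -0.0]
ft_force: [-0.6, -0.5, -2.6]
grip_width: 0.0448
grasp_force: 63.4
```

drive_tool(
  increments=[
    [[4, 28, 0], [0, 0, 2], 0.25],
    [[4, 28, 0], [0, 0, 2], 0.25],
    [[4, 28, 0], [0, 0, 2], 0.25],
    [[4, 28, 0], [0, 0, 2], 0.25],
    [[4, 28, 0], [0, 0, 2], 0.25],
    [[4, 24, 0], [0, 0, 2], 0.25],
    [[4, 18, 0], [0, 0, 2], 0.25],
    [[0, 0, 0], [0, 0, 0], 0.25],
  ],
)

```text
clock: 21.18
eef_pos: [0.5531, 0.0039, 0.0855]
tool_rot: [0.592, 0.806, 0.001, -0.001]
ft_force: [0.3, 0.2, -2.6]
grip_width: 0.0446
grasp_force: 63.3
```

drive_tool(
  increments=[
    [[0, 0, 0], [0, 0, 0], 0.25],
    [[0, 0, 0], [0, 0, 0], 0.25],
  ],
)

```text
clock: 21.35
eef_pos: [0.5524, -0.0005, 0.0858]
tool_rot: [0.595, 0.804, -0.001, -0.001]
ft_force: [0.7, -0.6, -2.6]
grip_width: 0.045
grasp_force: 63.3
```

```bash
python3 -c "
from m import *
st(); c=camera('wrist'); save(c,'w7.png')"
```

```text
tcp [ 5.524e+02 -5.000e-01  8.580e+01] toolY deg 17.0 tilt 0.1 w 45.0 t 21.35 q6 1.27 F [ 0.7 -0.6 -2.6] g 63.3
```

View pics/w7.png

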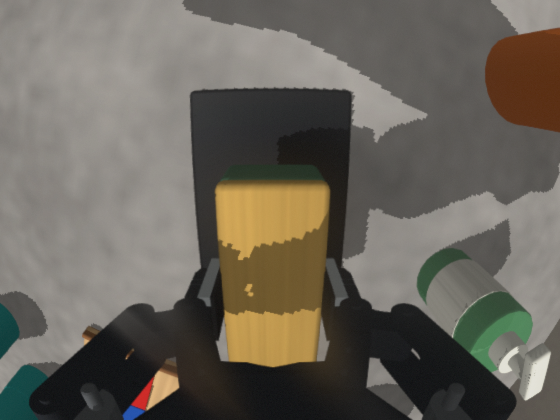

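The tin (columns 217–330) lies centred and parallel over the board (190–352). I shift 6 mm and lower it.

drive_tool(
  increments=[
    [[0, 6, -5], [0, 0, 0], 0.25],
    [[0, 0, -15], [0, 0, 0], 0.25],
    [[0, 0, -15], [0, 0, 0], 0.25],
    [[0, 0, -10], [0, 0, 0], 0.25],
    [[0, 0, -4], [0, 0, 0], 0.25],
    [[0, 0, 0], [0, 0, 0], 0.25],
    [[0, 0, 0], [0, 0, 0], 0.25],
  ],
)

```text
clock: 21.98
eef_pos: [0.5532, 0.005, 0.0376]
tool_rot: [0.596, 0.803, -0.0, -0.0]
ft_force: [-0.3, -0.5, -2.6]
grip_width: 0.045
grasp_force: 63.3
```

drive_tool(
  increments=[
    [[0, 0, -1], [0, 0, 0], 0.25],
    [[0, 0, -1], [0, 0, 0], 0.25],
    [[0, 0, 0], [0, 0, 0], 0.25],
  ],
)

```text
clock: 22.23
eef_pos: [0.5536, 0.0053, 0.0361]
tool_rot: [0.596, 0.803, 0.0, 0.0]
ft_force: [-0.6, -0.1, -3.8]
grip_width: 0.0448
grasp_force: 63.3
```

drive_tool(
  increments=[
    [[0, 0, -1], [0, 0, 0], 0.25],
    [[0, 0, -1], [0, 0, 0], 0.25],
    [[0, 0, -0.5], [0, 0, 0], 0.25],
    [[0, 0, 0], [0, 0, 0], 0.25],
  ],
)

```text
clock: 22.57
eef_pos: [0.5533, 0.0053, 0.0334]
tool_rot: [0.596, 0.803, 0.0, 0.0]
ft_force: [-0.7, 0.7, -0.6]
grip_width: 0.0446
grasp_force: 63.5
```

drive_tool(
  increments=[
    [[0, 0, -0.7], [0, 0, 0], 0.25],
    [[0, 0, 0], [0, 0, 0], 0.4],
    [[0, 0, 0], [0, 0, 0], 0.6],
    [[0, 0, 0], [0, 0, 0], 0.8],
    [[0, 0, 0], [0, 0, 0], 1],
    [[0, 0, 0], [0, 0, 0], 1],
    [[0, 0, 15], [0, 0, 0], 1],
    [[0, 0, 35], [0, 0, 0], 1],
  ],
)

```text
clock: 23.23
eef_pos: [0.549, 0.0052, 0.0781]
tool_rot: [0.596, 0.803, -0.003, -0.004]
ft_force: [0.2, -0.1, -0.9]
grip_width: 0.0853
grasp_force: 0.0
```

drive_tool(
  increments=[
    [[0, 0, 40], [0, 0, 0], 1],
    [[0, 0, 40], [0, 0, 0], 1],
    [[0, 0, 30], [0, 0, 0], 1],
    [[-8, 20, 0], [0, 0, -3], 1],
    [[-8, 30, 0], [0, 0, -3], 1],
    [[-8, 30, 0], [0, 0, -3], 1],
    [[-8, 30, 0], [0, 0, -3], 1],
    [[-8, 30, 0], [0, 0, -3], 1],
  ],
)

```text
clock: 23.9
eef_pos: [0.5127, 0.1463, 0.1925]
tool_rot: [0.696, 0.718, 0.0, 0.0]
ft_force: [1.0, 1.0, -0.4]
grip_width: 0.0854
grasp_force: 0.0
```

drive_tool(
  increments=[
    [[-8, 30, 0], [0, 0, -3], 1],
    [[-7, 30, 0], [0, 0, -3], 1],
    [[-6, 23, 0], [0, 0, -1], 1],
    [[0, 0, 0], [0, 0, 0], 1],
    [[0, 0, 0], [0, 0, 0], 1],
  ],
)

```text
clock: 24.32
eef_pos: [0.4917, 0.2293, 0.1922]
tool_rot: [0.737, 0.676, -0.0, 0.0]
ft_force: [0.4, -0.5, -0.0]
grip_width: 0.0856
grasp_force: 0.0
```

Run:
```python
from m import *
st(); a=top(); save(a,"t8.png"); c=camera("wrist"); spotw(c,(.4877,.2321,.119),.119)
h,s,v=hsv(a); print("board",rectw(a,blob(v<30,pix(a,(.5485,.008,.01)),30),.01))
s=silhouettes("board",a)[0]; print(s["conf"],rectw(a,s["region"],.01))
```

```text
tcp [491.7 229.3 192.2] toolY deg -4.9 tilt 0.0 w 85.6 t 24.32 q6 2.09 F [ 0.4 -0.5 -0. ] g 0.0
red 15 [451.6 336.9 119. ]
blue 84 [487.5 232.3 119. ]
redC none
blueC 12 [ 434.7 -306.   129. ]
tin start none
tin board 1070 (array([552.5,   6.6]), array([ 46.6, 100.9]), 'long axis deg', 107.0)
coaster red 1183 (array([ 447.8, -223.3]), array([75.2, 73.4]), 'long axis deg', 84.4)
coaster blue 1138 (array([ 440.6, -297.6]), array([72.8, 72.7]), 'long axis deg', 84.6)
pred [263.7 217.1] seen [265.  223.1] 202 [488.2 227.6 119. ]
board (array([585.2,  30.5]), array([ 43.7, 106.8]), 'long axis deg', 128.7)
0.58 (array([548.1,   7.1]), array([112.4, 170.8]), 'long axis deg', 107.0)
```

View pics/t8.png

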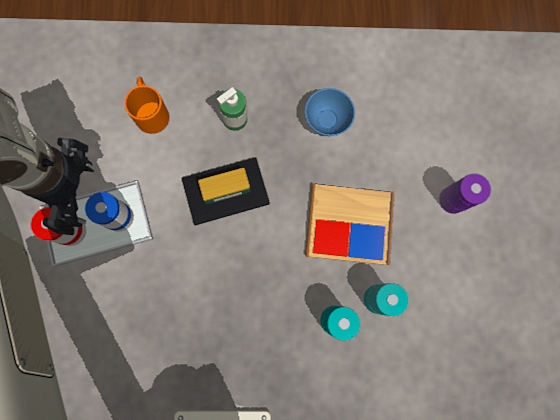

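The tin lies on the board 4 mm from its middle (pixel (224,183)), both coasters are free, and the bystanders haven't moved. Next, blue goes back.

drive_tool(
  increments=[
    [[0.7, 0, -20], [0, 0, 0], 1],
    [[0, 0, -30], [0, 0, 0], 1],
    [[0, 0, -30], [0, 0, 0], 1],
    [[0, 0, -25], [0, 0, 0], 1],
    [[0, 0, -10], [0, 0, 0], 1],
    [[0, 0, 0], [0, 0, 0], 1],
    [[0, 0, 0], [0, 0, 0], 1],
  ],
)

```text
clock: 25.05
eef_pos: [0.4933, 0.2276, 0.0778]
tool_rot: [0.738, 0.674, -0.0, -0.0]
ft_force: [-0.0, -0.3, 0.2]
grip_width: 0.0856
grasp_force: 0.0
```

drive_tool(
  increments=[
    [[-0.7, 0.8, -5], [0, 0, 0], 1],
    [[0, 0, 0], [0, 0, 0], 0.9],
    [[0, 0, 0], [0, 0, 0], 0.7],
    [[0, 0, 0], [0, 0, 0], 0.6],
    [[0, 0, 0], [0, 0, 0], 0.5],
    [[0, 0, 0], [0, 0, 0], 0.4],
    [[0, 0, 0], [0, 0, 0], 0.4],
    [[0, 0, 0], [0, 0, 0], 0.4],
  ],
)

```text
clock: 25.72
eef_pos: [0.492, 0.2296, 0.0739]
tool_rot: [0.738, 0.675, 0.001, -0.0]
ft_force: [-3.1, -0.0, 6.4]
grip_width: 0.0612
grasp_force: 62.8
```

drive_tool(
  increments=[
    [[0, 0, 5], [0, 0, 0], 0.4],
    [[0, 0, 15], [0, 0, 0], 0.4],
    [[0, 0, 25], [0, 0, 0], 0.4],
    [[0, 0, 30], [0, 0, 0], 0.4],
    [[0, -5, 25], [0, 0, 0], 0.4],
    [[0, -12, 0], [0, 0, 0], 0.4],
    [[0, -20, 0], [0, 0, 0], 0.4],
    [[0, -28, 0], [0, 0, 0], 0.4],
  ],
)

```text
clock: 26.38
eef_pos: [0.4923, 0.1643, 0.1723]
tool_rot: [0.737, 0.676, 0.001, 0.0]
ft_force: [-0.3, -0.8, -2.2]
grip_width: 0.0615
grasp_force: 64.6
```

drive_tool(
  increments=[
    [[-3, -30, 0], [0, 0, 0], 0.4],
    [[-3, -30, 0], [0, 0, 0], 0.4],
    [[-3, -30, 0], [0, 0, 0], 0.4],
    [[-3, -30, 0], [0, 0, 0], 0.4],
    [[-3, -30, 0], [0, 0, 0], 0.4],
    [[-3, -30, 0], [0, 0, 0], 0.4],
    [[-3, -30, 0], [0, 0, 0], 0.4],
    [[-3, -30, 0], [0, 0, 0], 0.4],
  ],
)

```text
clock: 27.05
eef_pos: [0.4669, -0.0777, 0.1715]
tool_rot: [0.738, 0.675, -0.001, -0.0]
ft_force: [0.6, -0.1, -2.2]
grip_width: 0.0612
grasp_force: 64.6
```

drive_tool(
  increments=[
    [[-3, -30, 0], [0, 0, 0], 0.4],
    [[-3, -30, 0], [0, 0, 0], 0.4],
    [[-3, -30, 0], [0, 0, 0], 0.4],
    [[-3, -30, 0], [0, 0, 0], 0.4],
    [[-3, -30, 0], [0, 0, 0], 0.4],
    [[-3, -30, 0], [0, 0, 0], 0.4],
    [[-3, -25, 0], [0, 0, 0], 0.4],
    [[0, 0, 0], [0, 0, 0], 0.4],
  ],
)

```text
clock: 27.72
eef_pos: [0.4458, -0.2857, 0.1713]
tool_rot: [0.74, 0.673, -0.001, 0.001]
ft_force: [1.1, 1.0, -2.7]
grip_width: 0.0611
grasp_force: 64.6
```

drive_tool(
  increments=[
    [[0, 0, 0], [0, 0, 0], 0.4],
    [[0, 0, 0], [0, 0, 0], 0.4],
  ],
)

```text
clock: 27.88
eef_pos: [0.4463, -0.2806, 0.1715]
tool_rot: [0.738, 0.675, -0.0, -0.001]
ft_force: [0.0, 0.3, -1.8]
grip_width: 0.0611
grasp_force: 64.6
```

drive_tool(
  increments=[
    [[-0.5, -10, 0], [0, 0, 0], 0.4],
    [[-0.5, -9, -10], [0, 0, 0], 0.4],
    [[0, 0, -25], [0, 0, 0], 0.4],
    [[0, 0, -25], [0, 0, 0], 0.4],
    [[0, 0, -15], [0, 0, 0], 0.4],
    [[0, 0, -6], [0, 0, 0], 0.4],
    [[0, 0, 0], [0, 0, 0], 0.4],
    [[0, 0, 0], [0, 0, 0], 0.4],
  ],
)

```text
clock: 28.55
eef_pos: [0.4464, -0.3, 0.0915]
tool_rot: [0.738, 0.675, -0.0, 0.0]
ft_force: [-0.2, -0.5, -2.2]
grip_width: 0.0612
grasp_force: 64.8
```

drive_tool(
  increments=[
    [[-1, 0.5, -3], [0, 0, 0], 0.4],
    [[0, 0, -2], [0, 0, 0], 0.4],
    [[0, 0, -1], [0, 0, 0], 0.4],
    [[0, 0, 0], [0, 0, 0], 0.4],
    [[0, 0, 0], [0, 0, 0], 0.4],
  ],
)

```text
clock: 28.97
eef_pos: [0.4453, -0.2996, 0.0858]
tool_rot: [0.738, 0.675, 0.0, 0.0]
ft_force: [-0.0, -1.1, -3.3]
grip_width: 0.0614
grasp_force: 64.8
```

drive_tool(
  increments=[
    [[0, 0, -1], [0, 0, 0], 0.4],
    [[0, 0, -0.5], [0, 0, 0], 0.4],
    [[0, 0, 0], [0, 0, 0], 0.4],
  ],
)

```text
clock: 29.22
eef_pos: [0.4453, -0.2996, 0.084]
tool_rot: [0.738, 0.675, 0.0, 0.0]
ft_force: [0.1, -0.9, -1.9]
grip_width: 0.0613
grasp_force: 64.9
```

drive_tool(
  increments=[
    [[0, 0, -0.6], [0, 0, 0], 0.4],
    [[0, 0, -0.4], [0, 0, 0], 0.4],
    [[0, 0, 0], [0, 0, 0], 0.4],
  ],
)

```text
clock: 29.47
eef_pos: [0.4453, -0.2998, 0.0839]
tool_rot: [0.738, 0.675, -0.0, 0.001]
ft_force: [-2.2, 0.8, 4.0]
grip_width: 0.0615
grasp_force: 65.0
```

drive_tool(
  increments=[
    [[0, 0, 0], [0, 0, 0], 0.6],
    [[0, 0, 0], [0, 0, 0], 0.8],
    [[0, 0, 0], [0, 0, 0], 1],
    [[0, 0, 0], [0, 0, 0], 1],
    [[0, 0, 0], [0, 0, 0], 1],
    [[0, 0, 15], [0, 0, 0], 1],
    [[0, 0, 40], [0, 0, 0], 1],
    [[0, 0, 40], [0, 0, 0], 1],
  ],
)

```text
clock: 30.13
eef_pos: [0.4437, -0.2984, 0.1768]
tool_rot: [0.738, 0.675, -0.001, -0.003]
ft_force: [0.0, -0.7, 0.2]
grip_width: 0.0853
grasp_force: 0.0
```

drive_tool(
  increments=[
    [[0, 0, 15], [0, 0, 0], 1],
    [[1, 20, 0], [0, 0, 0], 1],
    [[1, 32, 0], [0, 0, 0], 1],
    [[1, 32, 0], [0, 0, 0], 1],
    [[1, 32, 0], [0, 0, 0], 1],
    [[1, 32, 0], [0, 0, 0], 1],
    [[1, 32, 0], [0, 0, 0], 1],
    [[1, 32, 0], [0, 0, 0], 1],
  ],
)

```text
clock: 30.8
eef_pos: [0.4521, -0.086, 0.193]
tool_rot: [0.738, 0.675, 0.0, 0.0]
ft_force: [0.1, -0.7, -0.1]
grip_width: 0.0854
grasp_force: 0.0
```

drive_tool(
  increments=[
    [[1, 32, 0], [0, 0, 0], 1],
    [[1, 32, 0], [0, 0, 0], 1],
    [[1, 32, 0], [0, 0, 0], 1],
    [[1, 32, 0], [0, 0, 0], 1],
    [[1, 32, 0], [0, 0, 0], 1],
    [[1, 32, 0], [0, 0, 0], 1],
    [[1, 32, 0], [0, 0, 0], 1],
    [[0, 32, 0], [0, 0, 0], 1],
  ],
)

```text
clock: 31.47
eef_pos: [0.4591, 0.1703, 0.1929]
tool_rot: [0.738, 0.675, 0.0, 0.0]
ft_force: [1.2, 0.1, 0.8]
grip_width: 0.0851
grasp_force: 0.0
```

drive_tool(
  increments=[
    [[0, 32, 0], [0, 0, 0], 1],
    [[0, 32, 0], [0, 0, 0], 1],
    [[0, 32, 0], [0, 0, 0], 1],
    [[0, 32, 0], [0, 0, 0], 1],
    [[0, 25, 0], [0, 0, 0], 1],
    [[0, 0, 0], [0, 0, 0], 1],
    [[0, 0, 0], [0, 0, 0], 1],
  ],
)

```text
clock: 32.05
eef_pos: [0.4587, 0.3227, 0.1923]
tool_rot: [0.737, 0.676, -0.0, 0.0]
ft_force: [0.4, -0.6, -0.6]
grip_width: 0.0852
grasp_force: 0.0
```

Run:
```python
from m import *
st(); a=top(); c=camera("wrist"); spotw(c,(.4557,.3307,.119),.119)
```

```text
tcp [458.7 322.7 192.3] toolY deg -5.0 tilt 0.0 w 85.2 t 32.05 q6 2.27 F [ 0.4 -0.6 -0.6] g 0.0
red 82 [455.9 331.  119. ]
blue 361 [487.4 231.4 119. ]
redC none
blueC 85 [ 441.8 -297.9  129. ]
tin start none
tin board 1069 (array([552.5,   6.6]), array([ 46.6, 100.9]), 'long axis deg', 107.0)
coaster red 1178 (array([ 447.8, -223.3]), array([75.2, 73.4]), 'long axis deg', 84.4)
coaster blue 1105 (array([ 447. , -310.6]), array([98. , 87.5]), 'long axis deg', 85.5)Traceback (most recent call last):
  File "<stdin>", line 2, in <module>
  File "m.py", line 23, in spotw
    b=blob(m&(s<60)&(v>90),u,w); cy,cx=np.nonzero(b); p=(cx.mean(),cy.mean()); print("pred",u.round(1),"seen",np.round(p,1),b.sum(),(1000*wz(c,p,z)).round(1))
  File "m.py", line 4, in blob
    k=[i for i in range(1,n) if s[i,4]>8 and np.hypot(*(c[i]-near))<rad]; k=max(k,key=lambda i:s[i,4]); return l==k
                                                                            ~~~^^^^^^^^^^^^^^^^^^^^^^^
ValueError: max() iterable argument is empty
```

Blue is back within about 1 mm of its coaster's middle. Now red.

drive_tool(
  increments=[
    [[1, 3, -20], [0, 0, 0], 1],
    [[0, 0, -30], [0, 0, 0], 1],
    [[0, 0, -30], [0, 0, 0], 1],
    [[0, 0, -25], [0, 0, 0], 1],
    [[0, 0, -12], [0, 0, 0], 1],
    [[0, 0, 0], [0, 0, 0], 1],
    [[0, 0, 0], [0, 0, 0], 1],
  ],
)

```text
clock: 32.73
eef_pos: [0.46, 0.323, 0.0757]
tool_rot: [0.739, 0.674, -0.001, -0.0]
ft_force: [-0.6, 0.7, 0.6]
grip_width: 0.0851
grasp_force: 0.0
```

drive_tool(
  increments=[
    [[0, 3, -4], [0, 0, 0], 1],
    [[0, 0, 0], [0, 0, 0], 0.9],
    [[0, 0, 0], [0, 0, 0], 0.7],
    [[0, 0, 0], [0, 0, 0], 0.6],
    [[0, 0, 0], [0, 0, 0], 0.5],
    [[0, 0, 0], [0, 0, 0], 0.4],
    [[0, 0, 0], [0, 0, 0], 0.4],
    [[0, 0, 0], [0, 0, 0], 0.4],
  ],
)

```text
clock: 33.4
eef_pos: [0.46, 0.3282, 0.0734]
tool_rot: [0.738, 0.675, 0.001, -0.0]
ft_force: [-3.0, -0.2, 6.0]
grip_width: 0.0612
grasp_force: 62.9
```

drive_tool(
  increments=[
    [[0, 0, 5], [0, 0, 0], 0.4],
    [[0, 0, 15], [0, 0, 0], 0.4],
    [[0, 0, 25], [0, 0, 0], 0.4],
    [[0, 0, 30], [0, 0, 0], 0.4],
    [[0, -5, 30], [0, 0, 0], 0.4],
    [[0, -12, 0], [0, 0, 0], 0.4],
    [[0, -20, 0], [0, 0, 0], 0.4],
    [[0, -28, 0], [0, 0, 0], 0.4],
  ],
)

```text
clock: 34.07
eef_pos: [0.4605, 0.2631, 0.1772]
tool_rot: [0.737, 0.676, 0.001, 0.0]
ft_force: [-0.1, 0.4, -3.3]
grip_width: 0.0615
grasp_force: 64.7
```

drive_tool(
  increments=[
    [[-1, -30, 0], [0, 0, 0], 0.4],
    [[-1, -30, 0], [0, 0, 0], 0.4],
    [[-1, -30, 0], [0, 0, 0], 0.4],
    [[-1, -30, 0], [0, 0, 0], 0.4],
    [[-1, -30, 0], [0, 0, 0], 0.4],
    [[-1, -30, 0], [0, 0, 0], 0.4],
    [[-1, -30, 0], [0, 0, 0], 0.4],
    [[-1, -30, 0], [0, 0, 0], 0.4],
  ],
)

```text
clock: 34.73
eef_pos: [0.4514, 0.0207, 0.1765]
tool_rot: [0.738, 0.675, -0.0, 0.0]
ft_force: [0.6, 0.9, -2.5]
grip_width: 0.0612
grasp_force: 64.7
```

drive_tool(
  increments=[
    [[0, -30, 0], [0, 0, 0], 0.4],
    [[0, -30, 0], [0, 0, 0], 0.4],
    [[0, -30, 0], [0, 0, 0], 0.4],
    [[0, -30, 0], [0, 0, 0], 0.4],
    [[0, -30, 0], [0, 0, 0], 0.4],
    [[0, -30, 0], [0, 0, 0], 0.4],
    [[0, -30, 0], [0, 0, 0], 0.4],
    [[0, -20, 0], [0, 0, 0], 0.4],
  ],
)

```text
clock: 35.4
eef_pos: [0.4514, -0.2103, 0.1764]
tool_rot: [0.739, 0.674, -0.001, 0.0]
ft_force: [0.3, 0.8, -3.0]
grip_width: 0.0613
grasp_force: 64.7
```

drive_tool(
  increments=[
    [[0, 0, 0], [0, 0, 0], 0.4],
    [[0, 0, 0], [0, 0, 0], 0.4],
  ],
)

```text
clock: 35.57
eef_pos: [0.4514, -0.2084, 0.1762]
tool_rot: [0.739, 0.674, -0.0, -0.001]
ft_force: [-1.2, 0.2, -3.3]
grip_width: 0.0616
grasp_force: 64.7
```

drive_tool(
  increments=[
    [[0, -9, 0], [0, 0, 0], 0.4],
    [[0, -8, -10], [0, 0, 0], 0.4],
    [[0, 0, -25], [0, 0, 0], 0.4],
    [[0, 0, -25], [0, 0, 0], 0.4],
    [[0, 0, -18], [0, 0, 0], 0.4],
    [[0, 0, -8], [0, 0, 0], 0.4],
    [[0, 0, 0], [0, 0, 0], 0.4],
    [[0, 0, 0], [0, 0, 0], 0.4],
  ],
)

```text
clock: 36.23
eef_pos: [0.4522, -0.2243, 0.0908]
tool_rot: [0.738, 0.675, -0.0, -0.0]
ft_force: [0.5, -0.8, -2.6]
grip_width: 0.0614
grasp_force: 65.0
```

drive_tool(
  increments=[
    [[-0.8, -0.5, -3], [0, 0, 0], 0.4],
    [[0, 0, -2], [0, 0, 0], 0.4],
    [[0, 0, -1], [0, 0, 0], 0.4],
    [[0, 0, -0.5], [0, 0, 0], 0.4],
    [[0, 0, 0], [0, 0, 0], 0.4],
  ],
)

```text
clock: 36.65
eef_pos: [0.4515, -0.2251, 0.0847]
tool_rot: [0.738, 0.675, 0.0, 0.0]
ft_force: [0.0, 0.1, -3.0]
grip_width: 0.0612
grasp_force: 65.0
```

drive_tool(
  increments=[
    [[0, 0, -0.5], [0, 0, 0], 0.4],
    [[0, 0, -0.5], [0, 0, 0], 0.4],
    [[0, 0, 0], [0, 0, 0], 0.4],
  ],
)

```text
clock: 36.9
eef_pos: [0.4515, -0.225, 0.0835]
tool_rot: [0.738, 0.675, 0.0, 0.0]
ft_force: [0.0, 0.0, -2.2]
grip_width: 0.0614
grasp_force: 64.9
```

drive_tool(
  increments=[
    [[0, 0, -0.6], [0, 0, 0], 0.4],
    [[0, 0, -0.4], [0, 0, 0], 0.4],
    [[0, 0, 0], [0, 0, 0], 0.4],
  ],
)

```text
clock: 37.15
eef_pos: [0.4515, -0.2252, 0.0834]
tool_rot: [0.738, 0.675, 0.0, 0.001]
ft_force: [-2.2, 0.6, 3.5]
grip_width: 0.061
grasp_force: 65.2
```

drive_tool(
  increments=[
    [[0, 0, 0], [0, 0, 0], 0.6],
    [[0, 0, 0], [0, 0, 0], 0.8],
    [[0, 0, 0], [0, 0, 0], 1],
    [[0, 0, 0], [0, 0, 0], 1],
    [[0, 0, 0], [0, 0, 0], 1],
    [[0, 0, 15], [0, 0, 0], 1],
    [[0, 0, 40], [0, 0, 0], 1],
    [[0, 0, 40], [0, 0, 0], 1],
  ],
)

```text
clock: 37.82
eef_pos: [0.4497, -0.2241, 0.1765]
tool_rot: [0.738, 0.675, -0.001, -0.003]
ft_force: [0.7, -0.5, 0.6]
grip_width: 0.0851
grasp_force: 0.0
```

drive_tool(
  increments=[
    [[0, 0, 20], [0, 0, 0], 1],
    [[-3, 30, 0], [0, 0, 0], 1],
    [[-3, 30, 0], [0, 0, 0], 1],
    [[-3, 30, 0], [0, 0, 0], 1],
    [[-3, 30, 0], [0, 0, 0], 1],
    [[-3, 30, 0], [0, 0, 0], 1],
    [[-3, 30, 0], [0, 0, 0], 1],
    [[-3, 30, 0], [0, 0, 0], 1],
  ],
)

```text
clock: 38.48
eef_pos: [0.4301, -0.0136, 0.1975]
tool_rot: [0.738, 0.675, 0.0, 0.0]
ft_force: [0.0, 0.1, -0.6]
grip_width: 0.0857
grasp_force: 0.0
```

drive_tool(
  increments=[
    [[-3, 30, 0], [0, 0, 0], 1],
    [[-3, 30, 0], [0, 0, 0], 1],
    [[-3, 30, 0], [0, 0, 0], 1],
    [[-3, 30, 0], [0, 0, 0], 1],
    [[-3, 30, 0], [0, 0, 0], 1],
    [[-3, 30, 0], [0, 0, 0], 1],
    [[0, 0, 0], [0, 0, 0], 1],
    [[0, 0, 0], [0, 0, 0], 1],
  ],
)

```text
clock: 39.15
eef_pos: [0.4121, 0.1663, 0.1973]
tool_rot: [0.737, 0.676, -0.0, 0.0]
ft_force: [-0.9, -1.0, 0.1]
grip_width: 0.0854
grasp_force: 0.0
```

Run:
```python
from m import *
st(); a=top(); save(a,"t9.png")
```

```text
tcp [412.1 166.3 197.3] toolY deg -4.9 tilt 0.0 w 85.4 t 39.15 q6 2.04 F [-0.9 -1.   0.1] g 0.0
red none
blue 39 [499.3 243.3 119. ]
redC 83 [ 448.6 -223.6  129. ]
blueC 85 [ 441.8 -297.9  129. ]
tin start none
tin board 1069 (array([552.5,   6.5]), array([ 46.6, 100.7]), 'long axis deg', 107.0)
coaster red 1171 (array([ 455.1, -231.2]), array([89.4, 89.4]), 'long axis deg', 84.3)
coaster blue 984 (array([ 438.1, -313. ]), array([ 72.3, 113.8]), 'long axis deg', 139.6)
```

View pics/t9.png

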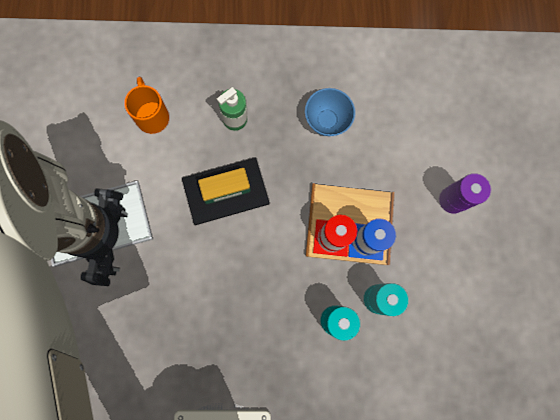

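Red (341,231) and blue (380,235) stand on their own coasters within about 1 mm, the tin is on the board at (224,184), and the mug, bowl and soap haven't moved. The arm is clear of everything, so I hand in.

```bash
python3 -c "
from h import *
print(job_done())"
```

```text
the job is handed in; nothing more can be done
None
```

I handed in the job at about 39 s of the 128 s allowed, but `job_done()` gave no verdict; by the last camera check both canisters stand within about 1 mm of their coasters' middles, the tin lies flat and lengthways about 4 mm from the board's middle, and the mug, bowl and soap bottle look unmoved.

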